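Lay a filler gear head on its back in the service tray

TASK

Lift the steel gear head out of its cardboard packing box, set it upright on the black rubber mat and let go of it. Then push it over, high on the side with the two drive stubs and without gripping it, so that it topples onto its plain back on the mat with the stubs pointing up. Finally take it again, lower it gently on its back into the shallow metal tray, without dropping it, and let go; leave the funnel, crank, jar and small carton where they are.

Things in the scene. Friction and masses are not known exactly. Their poses are not given: they have to be found in the camera images.
- gear: Filler gear head: plain steel block 90 mm deep (own x), 110 wide (y), 150 tall (z), 0.55 to 0.9 kg, too wide to grip by the block. Origin: centre of the underside; z up through the top knob. Front (-x face): two square drive stubs, four screws. Back (+x face): plain, flat. Starts upright in the packing box, within 15 mm of its centre, front facing anywhere. On its back, -x points up.
- gear_knob (a point): Middle of the top of the round steel pull knob on the gear head's top face, 190 mm above the underside, on the block's axis. The knob is 40 mm tall: 30 mm in diameter from 13 to 36 mm above the block's top, a 20 mm neck below that.
- gear_stub (a point): Middle of the outer end of the large drive stub: 26 mm square, sides parallel to the block's y and z, standing out 45 mm from the front face, 78 mm above the underside (above the centre of mass when lying on the back). The small stub, 43 mm nearer the underside, is 16 mm square and 20 mm long.
- gear_mid (a point): Centre of the block, 75 mm above its underside, close to the centre of mass; axes as the gear head's. 45 mm above the support when lying on its back. The standing block topples once tilted past 30 degrees; 2 to 4 N near the top does it, and it does not slide on the mat. The front face is free for a push from 91 mm (top of the large stub) to 150 mm above the underside.
- carton: Open cardboard packing box, fixed: outside 176 mm (its x) by 156 mm (its y) by 60 mm tall, walls and floor 8 mm thick. Origin: centre of its underside. It stands to the robot's left or right, at any yaw.
- mat: Black rubber mat, fixed, 280 by 280 mm and 6 mm thick, in the middle in front of the robot. Origin: centre of its underside.
- tray: Shallow plain metal tray, fixed: outside 195 mm (own x) by 145 (y) by 30 tall, walls and floor 5 mm thick (inside 185 by 135, 25 deep). Origin: centre of the underside. On the side opposite the packing box. The gear head on its back fits only with its 150 mm length along the tray's x, either way round; its knob passes above the walls.
- funnel: Bystander: steel filling funnel, 125 mm tall, standing on its 66 mm flange beyond the mat. Origin: centre of its flange's underside.
- crank: Bystander: L-shaped steel crank with a black grip, about 210 mm long, lying beyond the mat. Origin: under its shaft, 80 mm from the grip, 50 mm from the bend.
- grease: Bystander: closed jar, 68 mm in diameter, 85 mm tall, at the far left. Origin: centre of its underside.
- spare_box: Bystander: small closed carton 100 by 70 by 50 mm, at the far right. Origin: centre of its underside.
Mind the look-alikes: they are no part of the job. What is shaped like the tray but blue or purple is not meant.

How it is judged (in metres and radians):
On the way, in this order (a step that is already met when the one before it is completed fails the run):
1. the gear head stands upright on the mat, let go (angle between gear's own z axis and vertical below 0.1 rad and horizontal distance between gear and mat below 0.14 m and height (world z) of gear below 0.012 m and contact force between the fingers and gear below 0.1 N and linear speed of gear below 0.03 m/s and angular speed of gear below 0.2 rad/s), for 0.2 s.
2. the gear head, pushed over, lies on its back on the mat, stubs up, not touched (angle between gear's own x axis and vertical above 3 rad and horizontal distance between gear_mid and mat below 0.17 m and height (world z) of gear_mid below 0.06 m and contact force between the fingers and gear below 0.1 N and linear speed of gear below 0.03 m/s and angular speed of gear below 0.2 rad/s), for 0.2 s.
At the end, for the whole second after the job is handed in: The gear head lies flat on its back (stubs up, within 0.1 rad) on the tray's floor (block's centre under 57 mm above the table), its length along the tray's within 0.25 rad, its centre within 35 mm of the tray's centre, at rest and not touched (angle between gear's own x axis and vertical above 3.04 rad and z of gear_mid in the frame of tray below 0.057 m and horizontal distance between gear_mid and tray below 0.035 m and angle between the z axis of gear and the x axis of tray, either way round below 0.25 rad and contact force between the fingers and gear below 0.1 N and linear speed of gear below 0.03 m/s and angular speed of gear below 0.2 rad/s).
It fails at once if the gear head is gripped while it tips over (finger force over 15 N while it is tilted 17 to 75 degrees) (angle between gear's own z axis and vertical between 0.3 and 1.3 rad and contact force between the fingers and gear above 15 N).
It fails at once if the gear head is dropped upright (falls free faster than 0.45 m/s) (angle between gear's own z axis and vertical below 0.2 rad and contact force between the fingers and gear below 0.1 N and linear speed of gear above 0.45 m/s).
It fails at once if the gear head is dropped into the tray (falls free faster than 0.45 m/s over it) (horizontal distance between gear_mid and tray below 0.08 m and contact force between the fingers and gear below 0.1 N and linear speed of gear above 0.45 m/s).
It fails at once if the funnel, crank, jar or small carton is moved more than 30 mm (distance of any of funnel, crank, grease, spare_box from where it was at the start of the episode above 0.03 m).
It also fails if it takes over 72 s, if anything falls off the work surface, if the arm or the gripper's body presses on something with over 40 N, if the wrist force passes 120 N, or if a joint passes its speed limit or range.

ROBOT

A 7-joint arm with a two-finger parallel gripper is mounted at the origin on the work surface. World frame = base frame: x ahead of the robot, y to its left, z up, the work surface at z = 0. Lengths are in m, angles in degrees, forces in N, time in s.
With the tool pointing down it reaches from about 0.35 to 0.9 m from the base axis. Payload 7.2 kg.
Tool frame: the origin (TCP) lies at the very end of the fingers, on their centre line; the grasp point (between the pads) lies 19 mm behind it; z points along the fingers, y is the direction in which the jaws open and shut (so a half turn about z gives the same grasp; the last joint's range is limited). The gripper opens to 85 mm and grips with 20 to 120 N. Pads are 22 mm wide; open, the fingers measure 114 mm over their backs; the gripper's body (76 mm by 85 mm) begins 54 mm behind the grasp point. The pads swing forward as they close: fully open they stand 13 mm farther back than shut.
Start: joints at [72.582, 23.554, -0.728, 91.456, 0.321, 64.991, -4.71], TCP at [0.146, -0.608, 0.231] pointing down, gripper open.
Joint ranges: [-169.25, 169.25], [-16.82, 113.86], [-84.01, 82.57], [7.8, 145.47], [-59.2, 239.2], [7.22, 106.19], [-163.78, 163.78]. Speed limits (degrees/s): [136.94, 136.94, 172.46, 172.46, 180, 180, 180].

INTERFACE

Orientations are given as a 3x3 rotation matrix whose columns are the frame's x, y, z axes.
In Python, from cell import ctrl, cams gives the robot as it stands.
- The arm moves only by the shell command python3 -m pendant 'ROWS' [OPENING]. ROWS is JSON, a list that holds one entry, the list of rows, each a list of 4 numbers: the shift along the tool's x, y, z in m, then the turn about the tool's z in rad. A call has 1 to 20 rows; each row is the pose to reach, as a shift and turn from the pose commanded when the call began, along the tool's axes at that moment; what a row does not reach only later rows make up. A row lasts 1/8 s, in which the tool goes at most 62.5 mm and 10.7 degrees, less where a joint would pass 70% of its speed; a pose out of reach is approached as far as the arm can. A call with a gripper value outside its range is refused whole. OPENING is the closure, from -1 (fully open) to 1 (shut), set as the call begins (- or left out, the last holds). The fingers move at their own pace and stop on an object; the grip force is fixed at half the most. Time passes only in rows, so rows that repeat a pose let the fingers close. It gives the time, the measured TCP pose, the force and the opening at its end, in the units of the state.
- ctrl.get_state(): the state, without advancing time (a new reading comes with each control period).
- cams.snapshot(name): name is "side" or "top"; returns a dict with "img" (480x640x3 uint8, blue, green, red), "K" (3x3 intrinsics, pixels), "view" (4x4, takes a point from world to camera coordinates). Camera axes: x right, y down, z forward; pixel columns grow to the right and rows downward; lengths in m; the calibration is good to about 2 mm. A picture is of the moment at which its call begins. There is no depth.
- ctrl.hand_in(): hands the job in, once; it reports no verdict.
The state is a dict: "clock": time; "q": joint angles; "qd": joint speeds; "effort": joint torques, N m; "tool_pos": TCP position; "tcp_rot": TCP orientation; "contact_force": force on the tool from outside, world axes, zero at the start; "torque": the same for the moment, N m; "gripper_width": opening from 0.0 (shut) to 1.0 (fully open).
Only numpy, scipy, OpenCV 4.12 (cv2) and the standard library are available. Lean on these libraries where they do the work, as an engineer would, in place of code of your own. Each camera call takes 0.05 s, during which the arm holds its last target.

## Working session

There is one attempt and no reset: what is moved stays moved. The work goes in short steps, Python scripts to look and compute and a shell command to move; the robot and the scene stay as the last step left them, time stands still between calls to the robot, and variables do not carry over. Pictures are saved under pics/ and viewed, and the job is handed in when it is done.

```bash
ls; mkdir -p pics; python3 - <<'E'
from cell import ctrl,cams
import cv2,json
s=ctrl.get_state();print({k:s[k] for k in s})
for n in("side","top"):
    d=cams.snapshot(n);cv2.imwrite(f"pics/{n}0.png",d["img"]);print(n,d["K"],d["view"])
E
```

```text
pics
{'clock': 0.0, 'q': array([72.58043661, 23.60035461, -0.72902361, 91.50417352,  0.32170985,
       64.99017159, -4.70883309]), 'qd': array([ 0.07464131,  0.00996558,  0.00540851, -0.03562277, -0.00107486,
        0.09106771,  0.05274798]), 'effort': array([ 5.76002967e-04, -6.00634360e+01,  6.82756193e-01, -2.99427348e+01,
        1.39187239e-02,  1.06363409e-02,  2.48907224e-05]), 'tool_pos': array([ 0.14587623, -0.60722731,  0.23044845]), 'tcp_rot': array([[ 9.72307649e-01,  2.33704064e-01, -4.96800362e-04],
       [ 2.33704559e-01, -9.72306439e-01,  1.53886754e-03],
       [-1.23402593e-04, -1.61235719e-03, -9.99998693e-01]]), 'contact_force': array([ 1.25888913,  0.13446587, -0.0527408 ]), 'torque': array([-0.03979368, -0.00511575,  0.02460815]), 'gripper_width': 0.9985210730299575}
side [[615.37908774   0.         307.56470046]
 [  0.         615.37908774 245.2910119 ]
 [  0.           0.           1.        ]] [[-0.91257579 -0.40859497  0.01598699  0.41184534]
 [-0.26556582  0.5624916  -0.78299297  0.24928824]
 [ 0.31093444 -0.71878602 -0.62182508  1.55649698]
 [ 0.          0.          0.          1.        ]]
top [[433.7379201    0.         309.2437804 ]
 [  0.         433.7379201  239.88596324]
 [  0.           0.           1.        ]] [[ 0.02963271 -0.99955168  0.00428267 -0.03579665]
 [-0.99559436 -0.02989617 -0.08887124  0.49680235]
 [ 0.08895943 -0.00163031 -0.99603392  1.16794745]
 [ 0.          0.          0.          1.        ]]
```

View pics/side0.png

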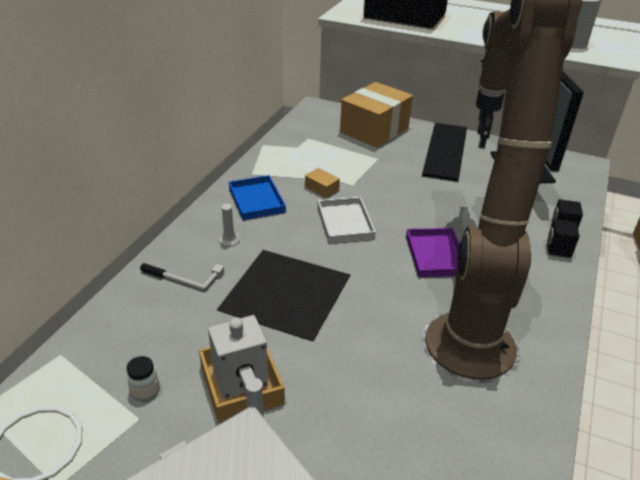

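View pics/top0.png

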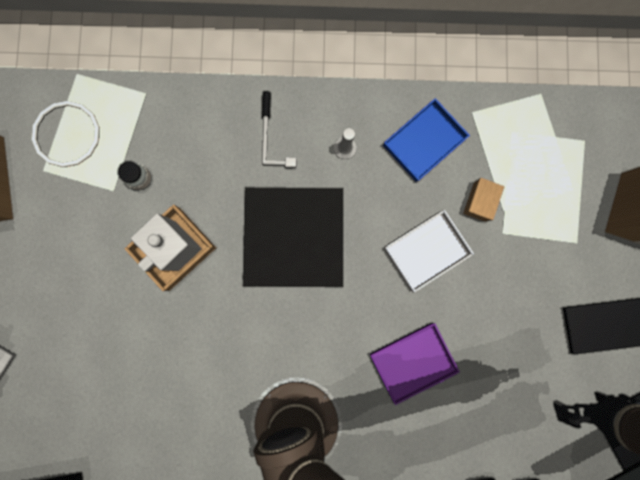

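```bash
cat > h.py <<'E'
import numpy as np,cv2
from cell import ctrl,cams
def ray(d,u,v,z):
    V=d["view"];R=V[:3,:3];c=-R.T@V[:3,3]
    r=R.T@np.linalg.inv(d["K"])@[u,v,1.];return c+r*(z-c[2])/r[2]
def proj(d,p):
    p=np.atleast_2d(p);q=(d["view"][:3,:3]@p.T).T+d["view"][:3,3];q=(d["K"]@q.T).T;return q[:,:2]/q[:,2:]
def crop(d,x0,y0,w,h,s,name):
    im=cv2.resize(d["img"][y0:y0+h,x0:x0+w],None,fx=s,fy=s,interpolation=cv2.INTER_CUBIC);cv2.imwrite("pics/"+name,im)
E
python3 - <<'E'
import numpy as np,cv2
from h import *
import pickle
T=dict(img=cv2.imread("pics/top0.png"));
d=cams.snapshot("top");s=cams.snapshot("side")
pickle.dump((d,s),open("d0.pkl","wb"))
crop(d,110,190,120,110,5,"c1.png");crop(s,180,300,130,130,4,"c2.png");crop(d,370,200,120,100,5,"c3.png")
E
```

```text
(no output)
```

View pics/c1.png

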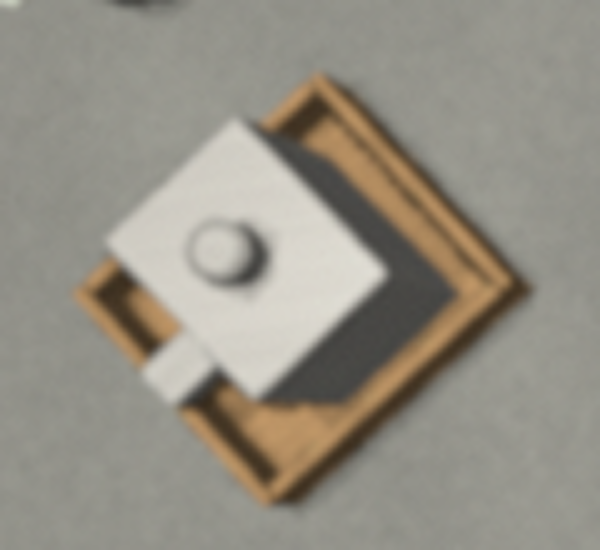

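View pics/c2.png

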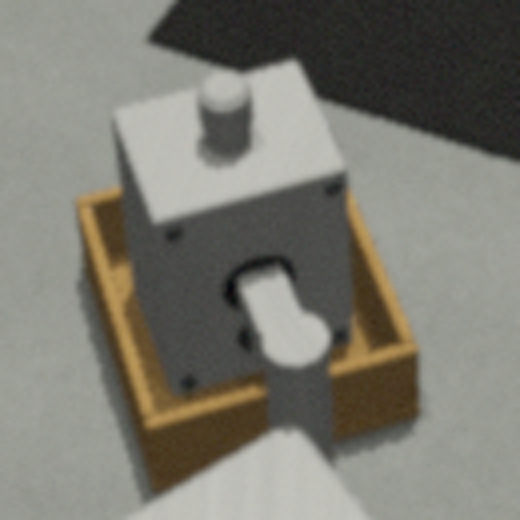

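View pics/c3.png

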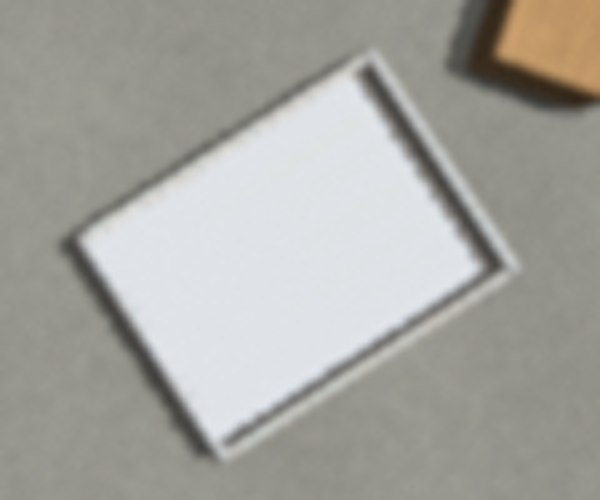

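```bash
python3 - <<'E'
import pickle
from h import *
d,s=pickle.load(open("d0.pkl","rb"))
f=lambda u,v,z:ray(d,110+u/5,190+v/5,z)
def rep(n,P):
    P=np.array(P);print(n,P.mean(0).round(4));
    for i in range(4):
        e=P[(i+1)%4]-P[i];print("   ",P[i].round(3),np.linalg.norm(e).round(4),np.degrees(np.arctan2(e[1],e[0])).round(1))
rep("gear",[f(u,v,.158) for u,v in [(238,118),(388,272),(260,400),(105,243)]])
print("knob",f(222,253,.198)," side",ray(s,180+223/4,300+88/4,.198))
rep("carton",[f(u,v,.06) for u,v in [(322,72),(525,288),(272,503),(78,290)]])
rep("tray",[ray(d,370+u/5,200+v/5,.03) for u,v in [(372,50),(520,268),(220,461),(70,240)]])
rep("mat",[ray(d,u,v,.006) for u,v in [(244,188),(342.5,188),(342.5,287),(244,287)]])
for n,u,v,z in[("funnel",345,150,0),("funnelTop",348,133,.125),("crankbend",264,162,.01),("crankend",290,162,.02),("grip",266,95,.01),("jar",129,172,.085),("spare",489,195,.05)]:print(n,ray(d,u,v,z).round(3))
E
```

```text
gear [0.4705 0.342  0.158 ]
    [0.539 0.351 0.158] 0.1063 -133.4
    [0.466 0.274 0.158] 0.0863 137.6
    [0.402 0.332 0.158] 0.1085 47.2
    [0.476 0.412 0.158] 0.0875 -43.9
knob [0.4694322  0.34037488 0.198     ]  side [0.46878071 0.34823513 0.198     ]
carton [0.4631 0.3475 0.06  ]
    [0.579 0.342 0.06 ] 0.1601 -134.6
    [0.466 0.228 0.06 ] 0.1728 132.6
    [0.349 0.355 0.06 ] 0.1542 45.1
    [0.458 0.464 0.06 ] 0.1717 -45.4
tray [ 0.477  -0.3482  0.03  ]
    [ 0.59 -0.39  0.03] 0.1427 -145.5
    [ 0.473 -0.47   0.03 ] 0.1959 123.9
    [ 0.364 -0.308  0.03 ] 0.1434 35.2
    [ 0.481 -0.225  0.03 ] 0.1976 -56.3
mat [0.5058 0.0237 0.006 ]
    [0.64  0.167 0.006] 0.2768 -88.3
    [ 0.648 -0.11   0.006] 0.2769 -178.7
    [ 0.372 -0.116  0.006] 0.2713 91.7
    [0.364 0.155 0.006] 0.2766 2.5
funnel [ 0.76  -0.115  0.   ]
funnelTop [ 0.766 -0.112  0.125]
crankbend [0.715 0.113 0.01 ]
crankend [0.715 0.039 0.02 ]
grip [0.91  0.115 0.01 ]
jar [0.657 0.458 0.085]
spare [ 0.632 -0.504  0.05 ]
```

```bash
cat >> h.py <<'E'
def go(*pts):
    s=ctrl.get_state();R=s["tcp_rot"];p=s["tool_pos"]
    print("t",s["clock"],"p",p.round(4),"F",s["contact_force"].round(1),"w",round(s["gripper_width"],3),"q",s["q"].round(0))
    print("yaw y",np.degrees(np.arctan2(R[1,1],R[0,1])).round(1),"tilt",R[:2,2].round(3))
    for x,y,z,a in pts:
        t=R.T@(np.array([x,y,z])-p)
        ya=np.degrees(np.arctan2(R[1,1],R[0,1]));da=(a-ya+180)%360-180
        print(t.round(4),"turn",round(-np.radians(da),3))
E
python3 - <<'E'
from h import *
go((.35,-.45,.3,-45),(.5,-.1,.3,0),(.5,.1,.3,20),(.47,.342,.3,46),(.47,.342,.3,46),(.47,.342,.165,46))
E
```

```text
t 0.2 p [ 0.1459 -0.6074  0.2308] F [-0.3  0.   0.6] w 1.004 q [73. 24. -1. 91.  0. 65. -5.]
yaw y -76.5 tilt [-0.     0.001]
[ 0.2352 -0.1054 -0.0691] turn -0.55
[ 0.4628 -0.4107 -0.0688] turn -1.335
[ 0.5096 -0.6052 -0.0687] turn -1.684
[ 0.5369 -0.8475 -0.0684] turn -2.138
[ 0.5369 -0.8475 -0.0684] turn -2.138
[ 0.537  -0.8473  0.0666] turn -2.138
```

```bash
python3 -m pendant '[[[0.05,-0.02,-0.03,-0.1],[0.1,-0.04,-0.05,-0.2],[0.15,-0.065,-0.069,-0.33],[0.19,-0.085,-0.069,-0.45],[0.235,-0.105,-0.069,-0.55],[0.27,-0.15,-0.069,-0.67],[0.303,-0.195,-0.069,-0.8],[0.335,-0.24,-0.069,-0.9],[0.367,-0.283,-0.069,-1.02],[0.4,-0.325,-0.069,-1.12],[0.43,-0.367,-0.069,-1.23],[0.463,-0.41,-0.069,-1.335],[0.475,-0.46,-0.069,-1.43],[0.487,-0.51,-0.069,-1.52],[0.498,-0.557,-0.069,-1.6],[0.51,-0.605,-0.069,-1.7],[0.516,-0.655,-0.069,-1.82],[0.523,-0.705,-0.069,-1.95],[0.53,-0.755,-0.069,-2.08],[0.534,-0.8,-0.069,-2.138]]]' -1
python3 - <<'E'
from h import *
go((.47,.342,.24,46),(.47,.342,.165,46))
d=cams.snapshot("top");crop(d,110,170,160,140,5,"m1.png")
s=cams.snapshot("side");crop(s,160,220,160,200,3,"m2.png")
E
```

```text
clock: 2.7
tool_pos: [0.478, 0.2965, 0.3001]
tcp_rot: [[-0.721, 0.692, -0.0], [0.692, 0.721, 0.0], [0.0, -0.0, -1.0]]
contact_force: [0.9, -1.1, 0.5]
gripper_width: 1.001
t 2.7 p [0.478  0.2965 0.3001] F [ 0.9 -1.1  0.5] w 1.001 q [  1.  21. -50.  92.  17.  74.  -6.]
yaw y 46.2 tilt [-0.  0.]
[0.0373 0.0273 0.0602] turn 0.003
[0.0373 0.0273 0.1352] turn 0.003
```

View pics/m1.png

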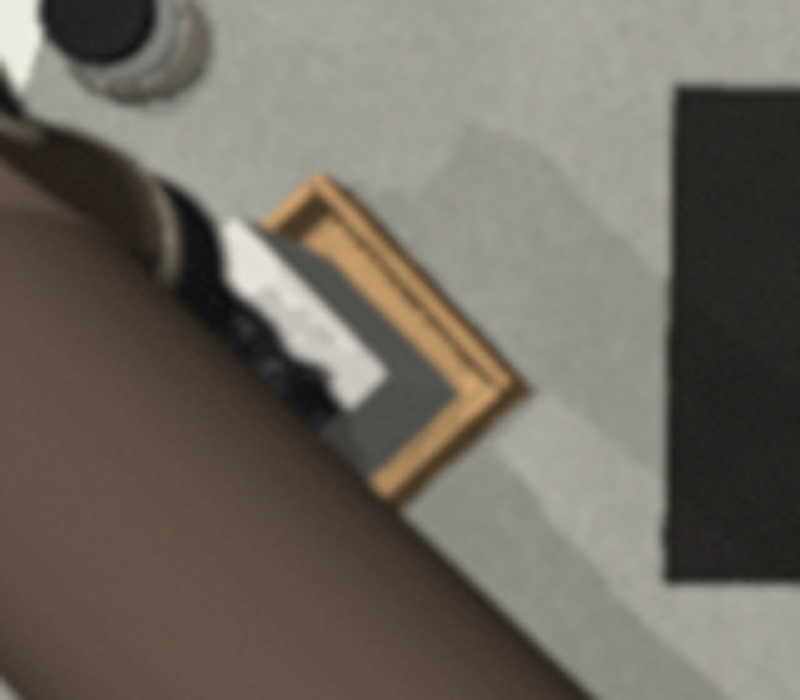

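View pics/m2.png

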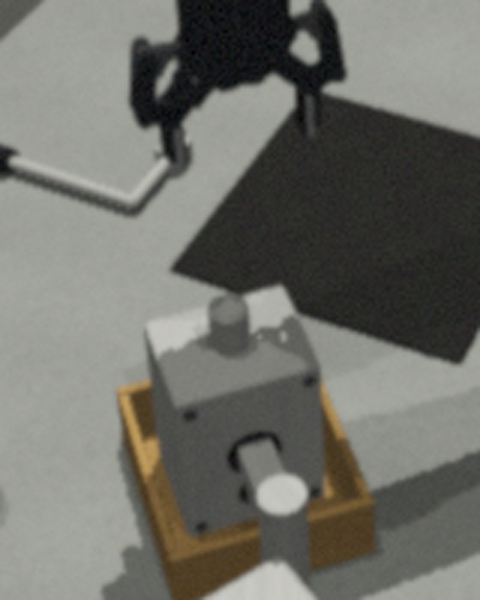

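```bash
python3 - <<'E'
import pickle
from h import *
d,s=pickle.load(open("d0.pkl","rb"))
a=np.radians(-44.5);c=np.array([.47,.342,.008]);X=np.array([np.cos(a),np.sin(a),0]);Y=np.array([-np.sin(a),np.cos(a),0]);Z=np.array([0,0,1.])
im=s["img"][300:430,180:310];im=cv2.resize(im,None,fx=4,fy=4)
im2=cv2.resize(d["img"][190:300,110:230],None,fx=5,fy=5)
for x,y0,z0,h in[(-.09,0,.078,.013),(-.045,0,.078,.013),(-.045,0,.035,.008),(-.065,0,.035,.008)]:
  P=[c+x*X+(y0+i*h)*Y+(z0+j*h)*Z for i,j in[(-1,-1),(1,-1),(1,1),(-1,1)]]
  cv2.polylines(im,[((proj(s,P)-[180,300])*4).astype(int)],True,(0,0,255),1)
  cv2.polylines(im2,[((proj(d,P)-[110,190])*5).astype(int)],True,(0,0,255),1)
P=[c+i*.045*X+j*.055*Y+.15*Z for i,j in[(-1,-1),(1,-1),(1,1),(-1,1)]]
cv2.polylines(im,[((proj(s,P)-[180,300])*4).astype(int)],True,(0,255,0),1)
cv2.polylines(im2,[((proj(d,P)-[110,190])*5).astype(int)],True,(0,255,0),1)
k=c+.19*Z
cv2.circle(im,tuple(((proj(s,k)[0]-[180,300])*4).astype(int)),4,(255,0,0));cv2.circle(im2,tuple(((proj(d,k)[0]-[110,190])*5).astype(int)),4,(255,0,0))
cv2.imwrite("pics/o1.png",np.hstack([im,np.pad(im2,((0,0),(0,0),(0,0)))[:520]])[:, :])
E
python3 -c "
import cv2;i=cv2.imread('pics/o1.png');cv2.imwrite('pics/o2.png',cv2.resize(i,None,fx=.7,fy=.7))"
```

```text
(no output)
```

View pics/o2.png

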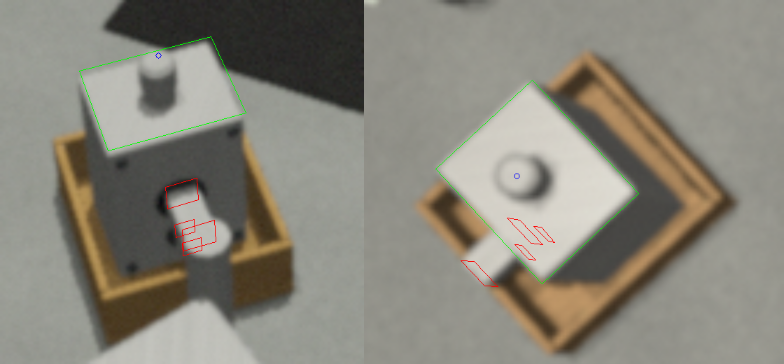

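```bash
python3 -m pendant '[[[0.019,0.014,0.0,0],[0.037,0.027,0.03,0],[0.037,0.027,0.06,0],[0.037,0.027,0.085,0],[0.037,0.027,0.11,0],[0.037,0.027,0.125,0],[0.037,0.027,0.134,0],[0.037,0.027,0.134,0],[0.037,0.027,0.134,0]]]' -1
python3 - <<'E'
from h import *
go((.47,.342,.165,46))
s=cams.snapshot("side");crop(s,160,220,160,200,3,"m3.png")
E
```

```text
clock: 3.92
tool_pos: [0.4708, 0.3404, 0.1671]
tcp_rot: [[-0.719, 0.695, 0.001], [0.695, 0.719, 0.001], [-0.0, 0.001, -1.0]]
contact_force: [-0.2, 0.9, 1.0]
gripper_width: 1.001
t 3.925 p [0.4708 0.3404 0.1671] F [-0.2  0.9  1. ] w 1.001 q [ -7.  30. -46. 100.  25.  61. -16.]
yaw y 46.0 tilt [0.001 0.001]
[0.0017 0.0006 0.0021] turn 0.0
```

View pics/m3.png

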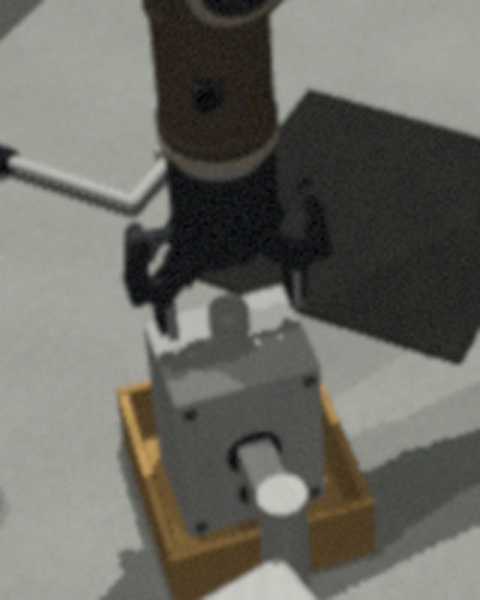

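```bash
python3 -m pendant '[[[0.001,0,0.001,0],[0.001,0,0.001,0],[0.001,0,0.001,0],[0.001,0,0.001,0],[0.001,0,0.001,0],[0.001,0,0.001,0],[0.001,0,0.001,0],[0.001,0,0.001,0]]]' 1
python3 -m pendant '[[[0,0,-0.005,0],[0,0,-0.01,0],[0,0,-0.025,0],[0,0,-0.045,0],[0,0,-0.065,0],[0,0,-0.085,0],[0,0,-0.1,0],[0,0,-0.11,0],[0,0,-0.11,0]]]'
python3 - <<'E'
from h import *
go((.472,.074,.265,34),(.472,.074,.17,34))
s=cams.snapshot("side");crop(s,160,160,160,200,3,"m4.png")
d=cams.snapshot("top");cv2.imwrite("pics/m4t.png",d["img"])
E
```

```text
clock: 4.97
tool_pos: [0.4704, 0.3414, 0.1659]
tcp_rot: [[-0.719, 0.695, 0.002], [0.695, 0.719, 0.001], [-0.0, 0.002, -1.0]]
contact_force: [3.5, 4.3, 4.5]
gripper_width: 0.335
clock: 6.1
tool_pos: [0.4699, 0.341, 0.2759]
tcp_rot: [[-0.719, 0.695, 0.001], [0.695, 0.719, 0.001], [-0.0, 0.001, -1.0]]
contact_force: [-0.9, 1.0, -7.5]
gripper_width: 0.333
t 6.1 p [0.4699 0.341  0.2759] F [-0.9  1.  -7.5] w 0.333 q [ -5.  24. -49.  92.  19.  72. -11.]
yaw y 46.0 tilt [0.001 0.001]
[-0.1869 -0.1906  0.0108] turn 0.21
[-0.1869 -0.1907  0.1058] turn 0.21
```

View pics/m4.png

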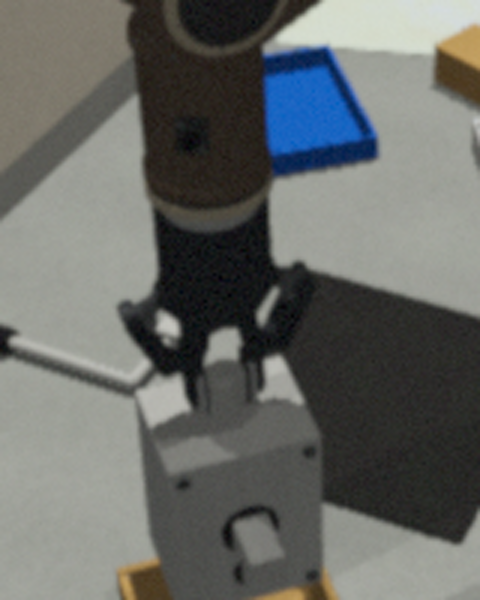

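```bash
python3 -m pendant '[[[-0.01,-0.01,0,0.01],[-0.027,-0.028,0,0.03],[-0.05,-0.051,0,0.06],[-0.075,-0.076,0,0.085],[-0.1,-0.102,0,0.11],[-0.125,-0.127,0,0.14],[-0.15,-0.153,0,0.17],[-0.17,-0.173,0,0.19],[-0.182,-0.186,0.01,0.205],[-0.187,-0.191,0.025,0.21],[-0.187,-0.191,0.045,0.21],[-0.187,-0.191,0.065,0.21],[-0.187,-0.191,0.082,0.21],[-0.187,-0.191,0.094,0.21],[-0.187,-0.191,0.102,0.21],[-0.187,-0.191,0.105,0.21],[-0.187,-0.191,0.105,0.21],[-0.187,-0.191,0.105,0.21]]]'
python3 - <<'E'
from h import *
go((.472,.074,.164,34))
s=cams.snapshot("side");crop(s,200,160,160,200,3,"m5.png")
E
```

```text
clock: 8.45
tool_pos: [0.472, 0.0735, 0.1708]
tcp_rot: [[-0.559, 0.829, 0.001], [0.829, 0.559, 0.0], [-0.001, 0.001, -1.0]]
contact_force: [0.4, 0.1, -8.1]
gripper_width: 0.332
t 8.45 p [0.472  0.0735 0.1708] F [ 0.4  0.1 -8.1] w 0.332 q [ 22.  18. -43. 113.  16.  54.   5.]
yaw y 34.0 tilt [0.001 0.   ]
[0.0004 0.0003 0.0068] turn -0.001
```

View pics/m5.png

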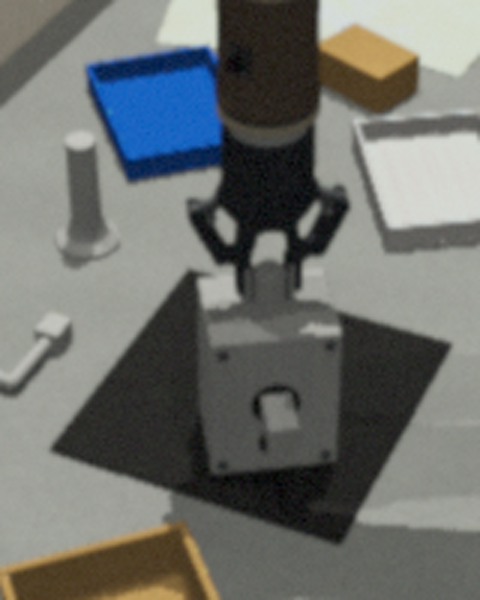

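```bash
python3 -m pendant '[[[0,0,0.002,0],[0,0,0.004,0],[0,0,0.0055,0],[0,0,0.0065,0],[0,0,0.0065,0],[0,0,0.0065,0]]]'
```

```text
clock: 9.25
tool_pos: [0.4716, 0.0734, 0.1638]
tcp_rot: [[-0.559, 0.829, -0.0], [0.829, 0.559, -0.0], [0.0, -0.0, -1.0]]
contact_force: [-0.5, -0.7, -8.5]
gripper_width: 0.326
```

```bash
python3 -m pendant '[[[0,0,0.0007,0],[0,0,0.0015,0],[0,0,0.0015,0],[0,0,0.0015,0]]]'
```

```text
clock: 9.75
tool_pos: [0.4726, 0.0739, 0.1633]
tcp_rot: [[-0.559, 0.829, 0.002], [0.829, 0.559, 0.0], [-0.001, 0.002, -1.0]]
contact_force: [0.3, 1.3, 5.2]
gripper_width: 0.329
```

```bash
python3 -m pendant '[[[0,0,0,0],[0,0,0,0],[0,0,0,0],[0,0,0,0],[0,0,0,0],[0,0,0,0]]]' -1
python3 -m pendant '[[[0,0,-0.03,0],[0,0,-0.07,0],[0,0,-0.11,0],[0,0,-0.13,0],[0,0,-0.13,0]]]'
python3 - <<'E'
from h import *
go((.472,.074,.164,34))
s=cams.snapshot("side");crop(s,200,160,160,200,3,"m6.png")
d=cams.snapshot("top");crop(d,210,170,160,140,5,"m6t.png")
E
```

```text
clock: 10.5
tool_pos: [0.4716, 0.0734, 0.1623]
tcp_rot: [[-0.559, 0.829, 0.0], [0.829, 0.559, 0.0], [0.0, 0.0, -1.0]]
contact_force: [0.3, -0.0, 0.1]
gripper_width: 1.0
clock: 11.12
tool_pos: [0.4724, 0.0736, 0.2936]
tcp_rot: [[-0.559, 0.829, 0.003], [0.829, 0.559, -0.0], [-0.002, 0.002, -1.0]]
contact_force: [-0.6, -0.4, 0.6]
gripper_width: 1.005
t 11.125 p [0.4724 0.0736 0.2936] F [-0.6 -0.4  0.6] w 1.005 q [ 26.  10. -46. 104.   8.  69.  12.]
yaw y 34.0 tilt [ 0.003 -0.   ]
[ 0.0008 -0.0004  0.1296] turn -0.001
```

View pics/m6.png

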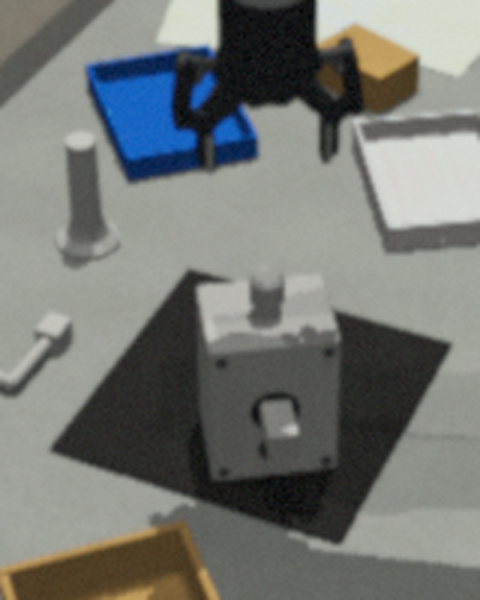

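View pics/m6t.png

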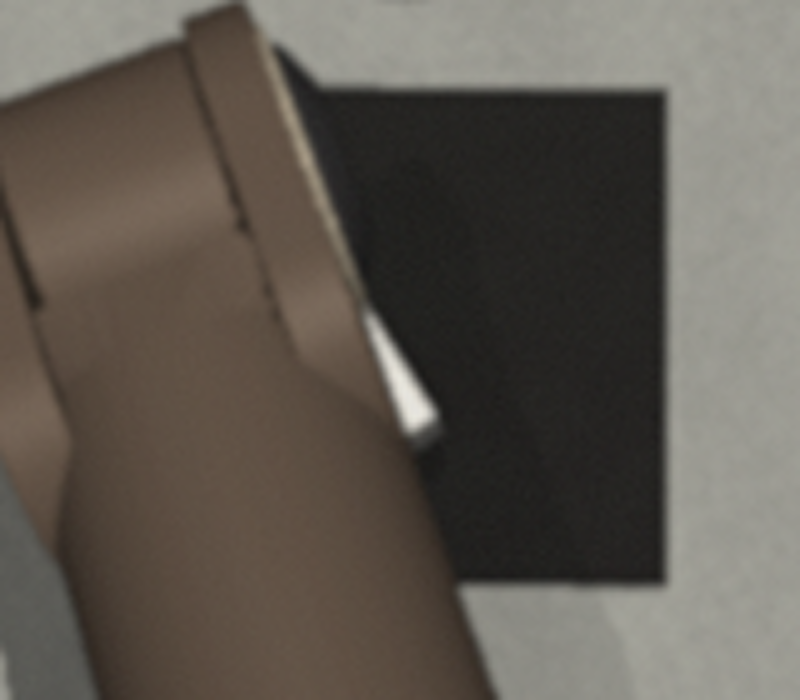

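```bash
python3 -m pendant '[[[0.04,0,0,0],[0.08,0,0,0],[0.09,0,0.02,0],[0.09,0,0.06,0],[0.09,0,0.1,0],[0.09,0,0.13,0],[0.09,0,0.147,0],[0.09,0,0.149,0],[0.09,0,0.149,0]]]' 1
python3 - <<'E'
from h import *
go((.472,.074,.143,34))
s=cams.snapshot("side");crop(s,200,160,160,200,3,"m7.png")
E
```

```text
clock: 12.35
tool_pos: [0.4217, 0.1484, 0.1438]
tcp_rot: [[-0.559, 0.829, 0.001], [0.829, 0.559, 0.0], [-0.0, 0.001, -1.0]]
contact_force: [-0.2, -0.5, 0.0]
gripper_width: -0.006
t 12.35 p [0.4217 0.1484 0.1438] F [-0.2 -0.5  0. ] w -0.006 q [ 14.  18. -47. 119.  17.  50.  -8.]
yaw y 34.0 tilt [0.001 0.   ]
[-0.0898  0.0001  0.0009] turn -0.0
```

View pics/m7.png

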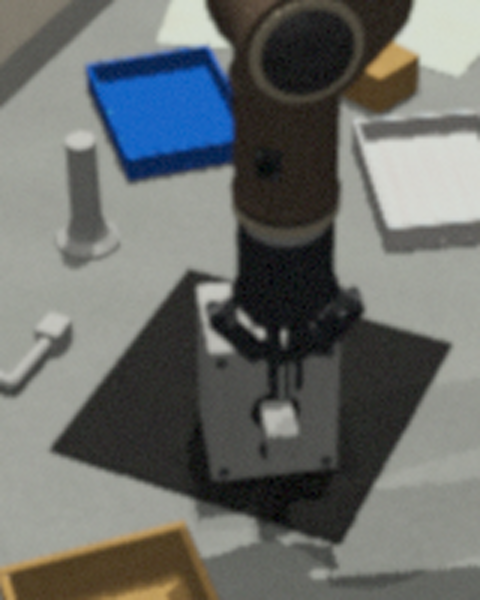

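```bash
python3 -m pendant '[[[-0.01,0,0,0],[-0.02,0,0,0],[-0.025,0,0,0],[-0.029,0,0,0],[-0.032,0,0,0],[-0.035,0,0,0],[-0.038,0,0,0],[-0.041,0,0,0],[-0.044,0,0,0],[-0.047,0,-0.001,0],[-0.05,0,-0.002,0],[-0.054,0,-0.003,0],[-0.058,0,-0.004,0]]]'
python3 - <<'E'
from h import *
go((.472,.074,.143,34))
s=cams.snapshot("side");crop(s,200,160,160,200,3,"m8.png")
E
```

```text
clock: 14.02
tool_pos: [0.454, 0.0995, 0.1473]
tcp_rot: [[-0.559, 0.829, 0.0], [0.829, 0.559, -0.0], [-0.0, -0.0, -1.0]]
contact_force: [-2.5, 3.2, 3.5]
gripper_width: -0.003
t 14.025 p [0.454  0.0995 0.1473] F [-2.5  3.2  3.5] w -0.003 q [ 19.  20. -45. 116.  18.  51.  -1.]
yaw y 34.0 tilt [ 0. -0.]
[-0.0312  0.0007  0.0044] turn -0.001
```

View pics/m8.png

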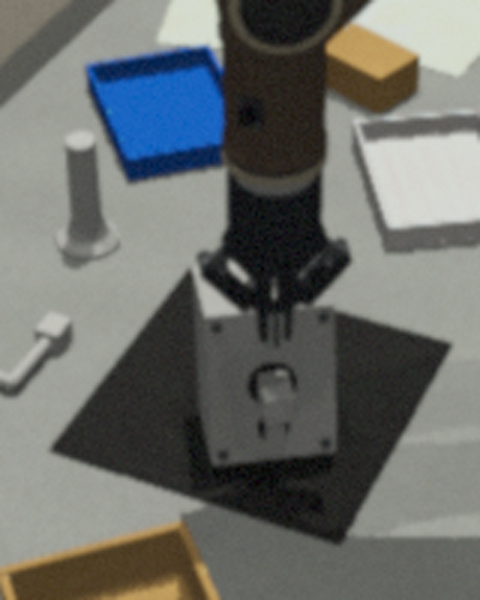

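```bash
python3 -m pendant '[[[-0.005,0,-0.002,0],[-0.01,0,-0.004,0],[-0.015,0,-0.006,0],[-0.02,0,-0.008,0],[-0.025,0,-0.009,0],[-0.03,0,-0.01,0],[-0.035,0,-0.011,0],[-0.039,0,-0.012,0]]]'
python3 - <<'E'
from h import *
go((.472,.074,.143,34))
s=cams.snapshot("side");crop(s,200,160,160,200,3,"m9.png")
E
```

```text
clock: 15.08
tool_pos: [0.4757, 0.0672, 0.1593]
tcp_rot: [[-0.559, 0.829, -0.0], [0.829, 0.559, -0.0], [-0.0, -0.0, -1.0]]
contact_force: [-0.6, -0.3, -0.5]
gripper_width: 0.0
t 15.075 p [0.4757 0.0672 0.1593] F [-0.6 -0.3 -0.5] w 0.0 q [ 23.  20. -44. 114.  17.  53.   4.]
yaw y 34.0 tilt [-0. -0.]
[0.0077 0.0007 0.0163] turn -0.001
```

View pics/m9.png

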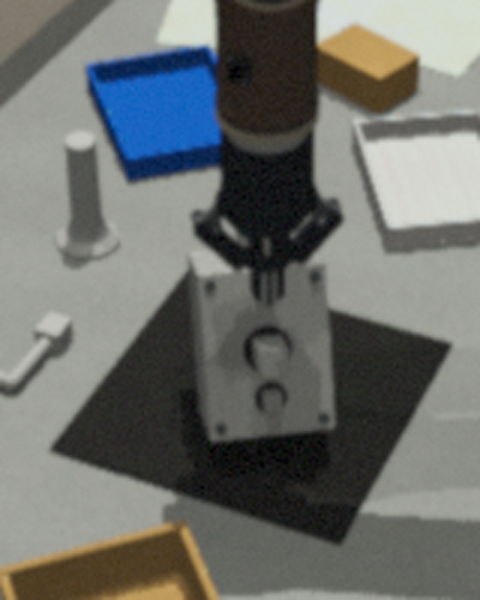

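```bash
python3 -m pendant '[[[-0.003,0,-0.004,0],[-0.006,0,-0.008,0],[-0.01,0,-0.012,0],[-0.014,0,-0.014,0],[-0.018,0,-0.015,0],[-0.022,0,-0.016,0],[-0.022,0,-0.03,0],[-0.01,0,-0.07,0],[0,0,-0.11,0],[0,0,-0.13,0],[0,0,-0.13,0]]]'
python3 - <<'E'
from h import *
go((.472,.074,.143,34))
s=cams.snapshot("side");crop(s,200,160,160,200,3,"m10.png")
E
```

```text
clock: 16.5
tool_pos: [0.4763, 0.0682, 0.2913]
tcp_rot: [[-0.559, 0.829, 0.004], [0.829, 0.559, -0.0], [-0.002, 0.003, -1.0]]
contact_force: [0.6, 0.7, -1.1]
gripper_width: 0.0
t 16.5 p [0.4763 0.0682 0.2913] F [ 0.6  0.7 -1.1] w 0.0 q [ 28.  11. -48. 104.   9.  69.  12.]
yaw y 34.0 tilt [ 0.004 -0.   ]
[ 0.0076 -0.0008  0.1483] turn -0.0
```

View pics/m10.png

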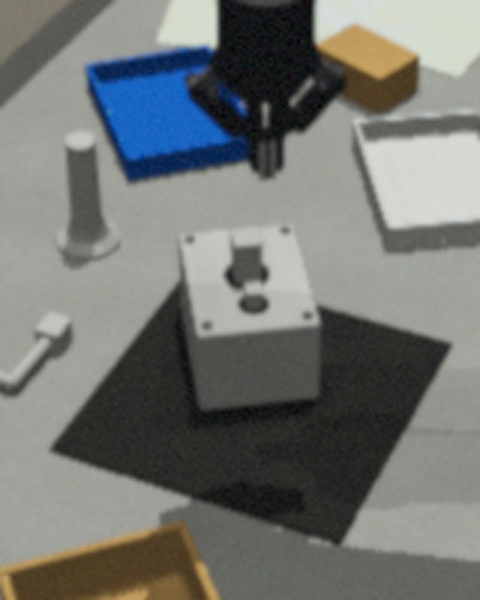

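```bash
python3 - <<'E'
from h import *
s=cams.snapshot("side");crop(s,240,210,90,90,8,"m11.png")
d=cams.snapshot("top");crop(d,210,170,160,140,5,"m11t.png")
E
```

```text
(no output)
```

View pics/m11.png

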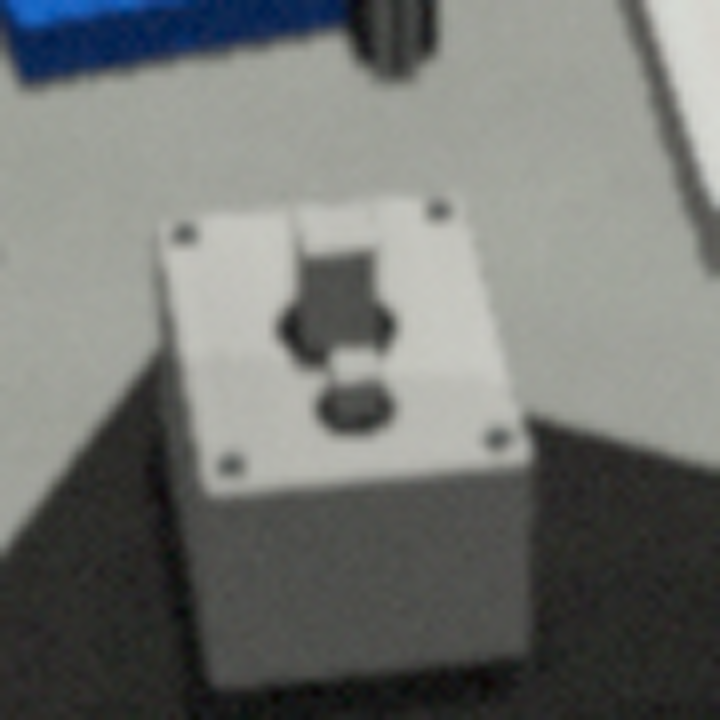

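View pics/m11t.png

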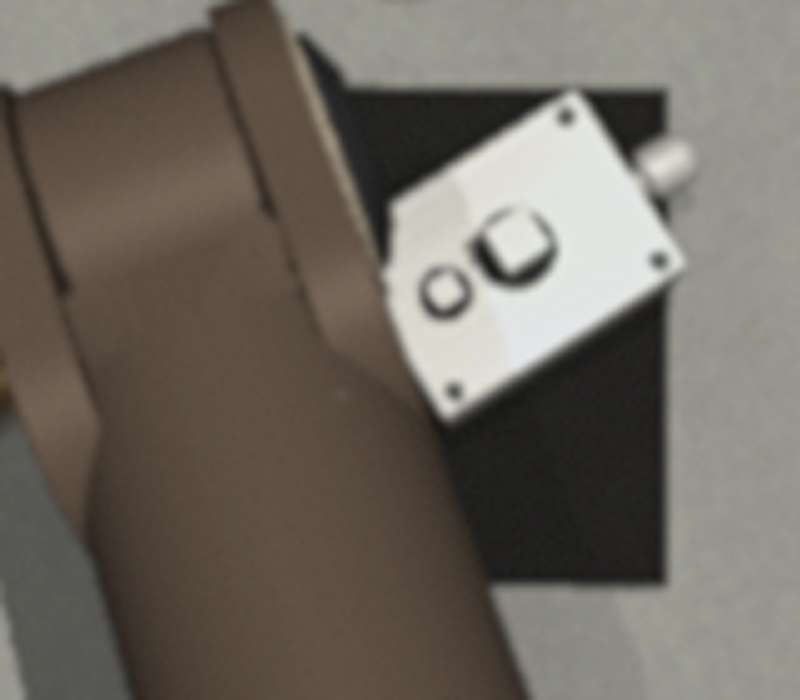

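```bash
python3 - <<'E'
from h import *
d=cams.snapshot("top");s=cams.snapshot("side")
f=lambda u,v,z:ray(d,210+u/5,170+v/5,z)
st=f(515,243,.141);s2=ray(s,240+340/8,210+228/8,.141)
a,b,c=f(575,90,.096),f(685,265,.096),f(450,423,.096)
print(st,s2);print(a,b,c,"ctr",(a+c)/2)
for e in(b-a,c-b):print(np.linalg.norm(e),np.degrees(np.arctan2(e[1],e[0])))
S=[ray(s,240+u/8,210+v/8,.096) for u,v in[(162,218),(460,200),(530,460),(207,495)]]
print("sidectr",np.mean(S,0))
for i in range(4):
  e=S[(i+1)%4]-S[i];print(np.linalg.norm(e).round(4),np.degrees(np.arctan2(e[1],e[0])).round(1))
m=(a+c)/2;
go((st[0],st[1],.107,34))
E
```

```text
[ 0.54029078 -0.02851026  0.141     ] [ 0.53879512 -0.02499027  0.141     ]
[ 0.62773305 -0.05779602  0.096     ] [ 0.53775549 -0.11702822  0.096     ] [0.45246946 0.00173429 0.096     ] ctr [ 0.54010125 -0.02803087  0.096     ]
0.10772378927592395 -146.64310364551167
0.14621299906919658 125.68298035885242
sidectr [ 0.53777444 -0.02148069  0.096     ]
0.1053 -149.0
0.1432 124.2
0.1077 34.6
0.1499 -56.8
t 16.75 p [0.475  0.0674 0.2884] F [ 0.  -0.2 -0.3] w -0.002 q [ 28.  11. -47. 104.   9.  69.  12.]
yaw y 34.0 tilt [-0.002  0.   ]
[-0.1162  0.0008  0.1812] turn -0.0
```

```bash
python3 -m pendant '[[[-0.03,0,0,0],[-0.06,0,0,0],[-0.09,0,0,0],[-0.115,0.001,0,0],[-0.115,0.001,0.03,0],[-0.115,0.001,0.07,0],[-0.115,0.001,0.11,0],[-0.115,0.001,0.14,0],[-0.115,0.001,0.165,0],[-0.115,0.001,0.178,0],[-0.115,0.001,0.184,0],[-0.115,0.001,0.184,0],[-0.115,0.001,0.184,0]]]' -1
python3 - <<'E'
from h import *
go((.540,-.027,.104,34))
s=cams.snapshot("side");crop(s,200,160,160,200,3,"m12.png")
E
```

```text
clock: 18.38
tool_pos: [0.5413, -0.0272, 0.1061]
tcp_rot: [[-0.559, 0.829, 0.001], [0.829, 0.559, -0.0], [-0.001, 0.001, -1.0]]
contact_force: [-0.1, 0.4, 0.6]
gripper_width: 0.996
t 18.375 p [ 0.5413 -0.0272  0.1061] F [-0.1  0.4  0.6] w 0.996 q [ 27.  29. -39. 108.  23.  50.  11.]
yaw y 34.0 tilt [ 0.001 -0.   ]
[ 0.0008 -0.0009  0.0021] turn -0.0
```

View pics/m12.png

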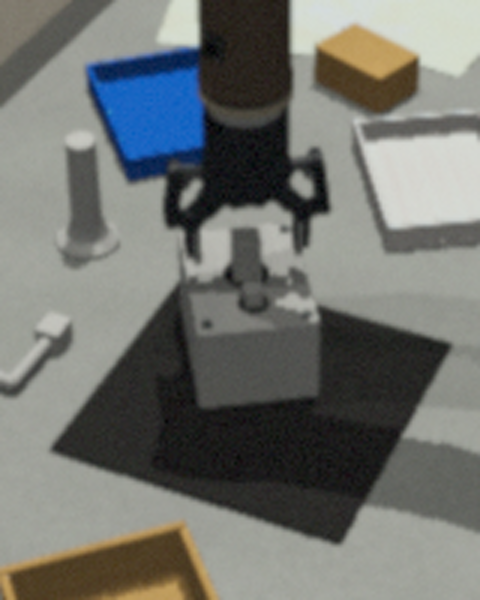

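Stub (crop 247,245) sits between the open jaws. Gripping and lifting.

```bash
python3 -m pendant '[[[0,0,0.002,0],[0,0,0.002,0],[0,0,0.002,0],[0,0,0.002,0],[0,0,0.002,0],[0,0,0.002,0],[0,0,0.002,0]]]' 1
python3 -m pendant '[[[0,0,-0.004,0],[0,0,-0.01,0],[0,0,-0.025,0],[0,0,-0.045,0],[0,0,-0.065,0],[0,0,-0.08,0],[0,0,-0.08,0],[0,0,-0.08,0]]]'
python3 - <<'E'
from h import *
go((.477,-.348,.184,34))
s=cams.snapshot("side");crop(s,200,120,180,200,3,"m13.png")
d=cams.snapshot("top");crop(d,230,150,250,150,3,"m13t.png")
E
```

```text
clock: 19.3
tool_pos: [0.5411, -0.0269, 0.1035]
tcp_rot: [[-0.559, 0.829, 0.001], [0.829, 0.559, 0.0], [-0.0, 0.001, -1.0]]
contact_force: [3.4, 1.7, 0.4]
gripper_width: 0.297
clock: 20.3
tool_pos: [0.5401, -0.0274, 0.1827]
tcp_rot: [[-0.559, 0.829, -0.001], [0.829, 0.559, -0.0], [0.0, -0.001, -1.0]]
contact_force: [0.1, 0.7, -8.3]
gripper_width: 0.295
t 20.3 p [ 0.5401 -0.0274  0.1827] F [ 0.1  0.7 -8.3] w 0.295 q [ 30.  24. -41. 104.  18.  59.  15.]
yaw y 34.0 tilt [-0.001 -0.   ]
[-0.2306 -0.2315 -0.0011] turn -0.001
```

View pics/m13.png

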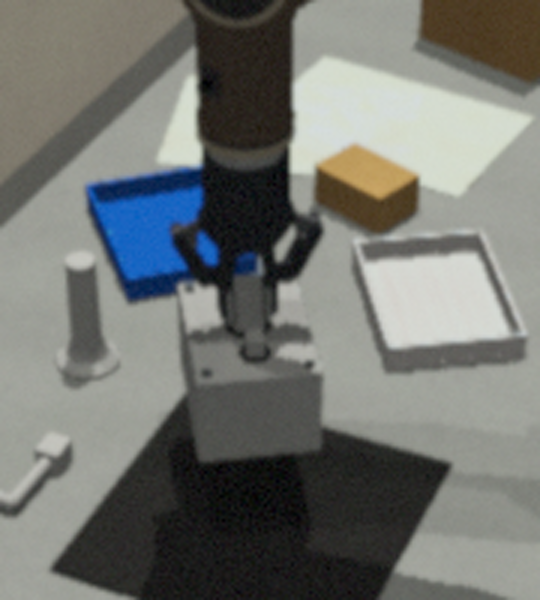

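View pics/m13t.png

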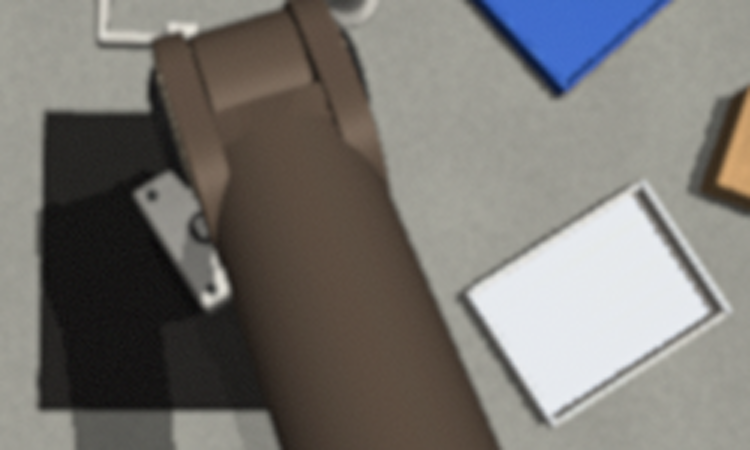

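```bash
python3 - <<'E'
import pickle
from h import *
d,s=pickle.load(open("d0.pkl","rb"))
crop(s,305,185,80,65,9,"t1.png")
c=np.array([.477,-.348,0]);a=np.radians(-56.2);X=np.array([np.cos(a),np.sin(a),0]);Y=np.array([-X[1],X[0],0])
P=[c+i*.0975*X+j*.0725*Y+[0,0,.03] for i,j in[(-1,-1),(1,-1),(1,1),(-1,1)]]
im=cv2.imread("pics/t1.png");cv2.polylines(im,[((proj(s,P)-[305,185])*9).astype(int)],True,(0,0,255),1)
cv2.imwrite("pics/t1.png",im)
crop(d,370,200,120,100,6,"t2.png");im=cv2.imread("pics/t2.png");cv2.polylines(im,[((proj(d,P)-[370,200])*6).astype(int)],True,(0,0,255),1);cv2.imwrite("pics/t2.png",im)
go((.4785,-.3505,.184,34),(.4785,-.3505,.115,34))
E
```

```text
t 20.4 p [ 0.54   -0.0273  0.1824] F [-0.5  0.8 -7.6] w 0.296 q [ 30.  24. -41. 104.  18.  59.  15.]
yaw y 34.0 tilt [-0.002  0.   ]
[-0.2336 -0.2316 -0.0015] turn -0.0
[-0.2337 -0.2315  0.0675] turn -0.0
```

View pics/t1.png

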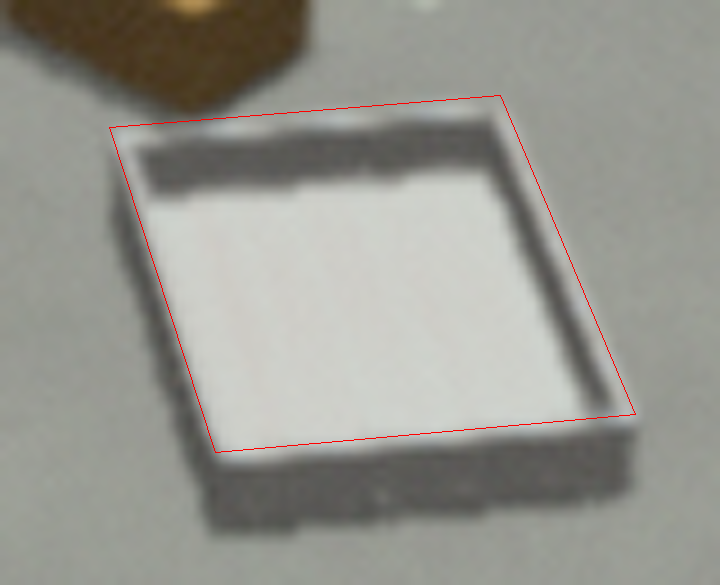

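View pics/t2.png

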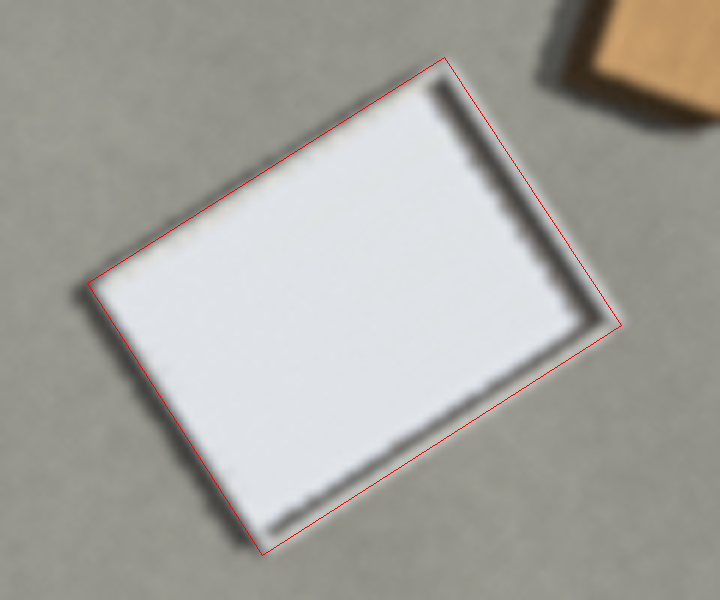

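```bash
python3 -m pendant '[[[-0.008,-0.008,0,0],[-0.022,-0.022,0,0],[-0.045,-0.045,0,0],[-0.07,-0.07,0,0],[-0.095,-0.095,0,0],[-0.12,-0.12,0,0],[-0.145,-0.145,0,0],[-0.17,-0.169,0,0],[-0.195,-0.193,0,0],[-0.213,-0.211,0,0],[-0.226,-0.224,0,0],[-0.232,-0.23,0,0],[-0.233,-0.231,0,0],[-0.233,-0.231,0.01,0],[-0.233,-0.231,0.02,0],[-0.233,-0.231,0.03,0],[-0.233,-0.231,0.035,0],[-0.233,-0.231,0.035,0],[-0.233,-0.231,0.035,0]]]'
python3 - <<'E'
from h import *
go((.478,-.349,.103,34))
s=cams.snapshot("side");crop(s,280,130,120,140,4,"m14.png")
d=cams.snapshot("top");crop(d,350,180,150,120,5,"m14t.png")
E
```

```text
clock: 22.78
tool_pos: [0.4795, -0.3496, 0.1486]
tcp_rot: [[-0.559, 0.829, 0.0], [0.829, 0.559, -0.0], [-0.001, 0.0, -1.0]]
contact_force: [0.4, 0.3, -7.9]
gripper_width: 0.3
t 22.775 p [ 0.4795 -0.3496  0.1486] F [ 0.4  0.3 -7.9] w 0.3 q [ 57.  29. -35.  99.  20.  57.  49.]
yaw y 34.0 tilt [ 0. -0.]
[ 0.0014 -0.001   0.0456] turn -0.0
```

View pics/m14.png

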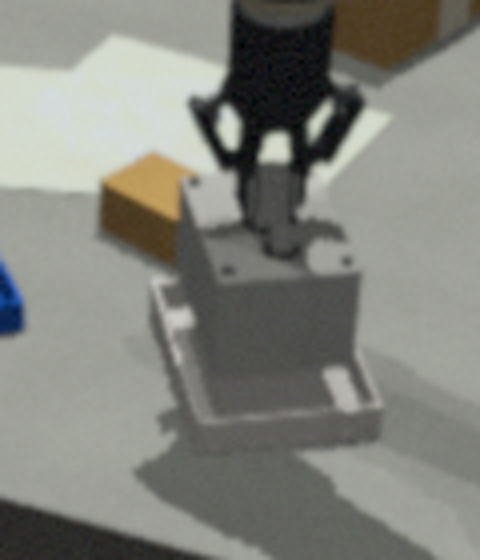

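View pics/m14t.png

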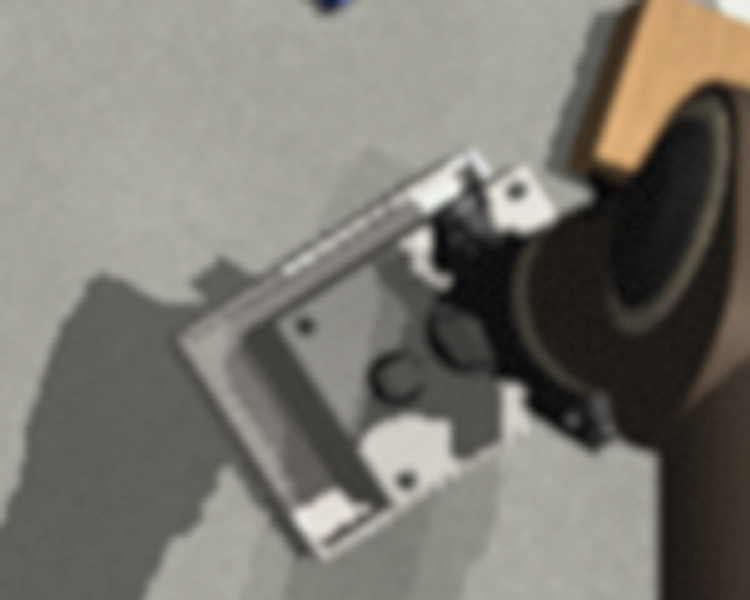

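```bash
cat > ov.py <<'E'
from h import *
def ov(d,x0,y0,w,h,k,name,mid,zb,a=-56.2):
    crop(d,x0,y0,w,h,k,name);im=cv2.imread("pics/"+name)
    a=np.radians(a);X=np.array([np.cos(a),np.sin(a),0]);Y=np.array([-X[1],X[0],0])
    for z,c in((zb,(0,255,0)),(zb+.09,(0,0,255))):
        P=[np.array([*mid,z])+i*.075*X+j*.055*Y for i,j in[(-1,-1),(1,-1),(1,1),(-1,1)]]
        cv2.polylines(im,[((proj(d,P)-[x0,y0])*k).astype(int)],True,c,1)
    P=[np.array([.477,-.348,.03])+i*.0975*X+j*.0725*Y for i,j in[(-1,-1),(1,-1),(1,1),(-1,1)]]
    cv2.polylines(im,[((proj(d,P)-[x0,y0])*k).astype(int)],True,(255,0,0),1)
    cv2.imwrite("pics/"+name,im)
E
python3 - <<'E'
from ov import *
s=cams.snapshot("side");d=cams.snapshot("top")
ov(s,280,130,120,140,4,"m15.png",(.478,-.347),.051);ov(d,350,180,150,120,5,"m15t.png",(.478,-.347),.051)
E
```

```text
(no output)
```

View pics/m15.png

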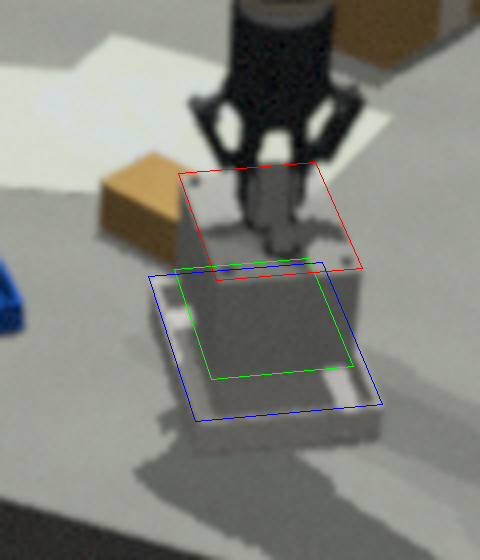

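View pics/m15t.png

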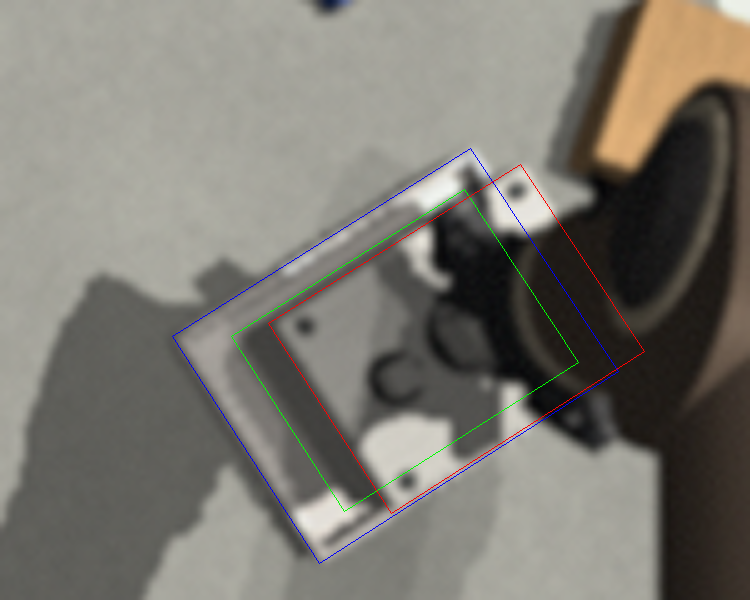

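```bash
python3 -m pendant '[[[0,0,0.006,0],[0,0,0.014,0],[0,0,0.022,0],[0,0,0.03,0],[0,0,0.036,0],[0,0,0.04,0],[0,0,0.042,0],[0,0,0.042,0],[0,0,0.042,0]]]'
```

```text
clock: 24.1
tool_pos: [0.4794, -0.3496, 0.1066]
tcp_rot: [[-0.559, 0.829, 0.0], [0.829, 0.559, -0.0], [-0.0, 0.0, -1.0]]
contact_force: [0.5, 0.2, -8.0]
gripper_width: 0.298
```

```bash
python3 -m pendant '[[[0,0,0.001,0],[0,0,0.002,0],[0,0,0.003,0],[0,0,0.0035,0],[0,0,0.0035,0]]]'
python3 -m pendant '[[[0,0,0.0005,0],[0,0,0.001,0],[0,0,0.001,0]]]'
```

```text
clock: 24.72
tool_pos: [0.4792, -0.3495, 0.1027]
tcp_rot: [[-0.559, 0.829, -0.0], [0.829, 0.559, 0.0], [0.0, -0.0, -1.0]]
contact_force: [0.4, 0.3, -7.9]
gripper_width: 0.297
clock: 25.1
tool_pos: [0.4795, -0.3494, 0.1024]
tcp_rot: [[-0.559, 0.829, 0.0], [0.829, 0.559, -0.0], [-0.0, 0.0, -1.0]]
contact_force: [-0.9, 2.3, -0.1]
gripper_width: 0.298
```

Floor contact. Release and retreat.

```bash
python3 -m pendant '[[[0,0,0.0005,0],[0,0,0.0005,0],[0,0,0.0005,0],[0,0,0.0005,0],[0,0,0.0005,0],[0,0,0.0005,0]]]' -1
python3 -m pendant '[[[0,0,-0.02,0],[0,0,-0.05,0],[0,0,-0.09,0],[0,0,-0.13,0],[0.03,0.03,-0.15,0],[0.07,0.07,-0.15,0],[0.11,0.11,-0.15,0],[0.15,0.15,-0.15,0],[0.18,0.18,-0.15,0],[0.18,0.18,-0.15,0],[0.18,0.18,-0.15,0]]]'
python3 - <<'E'
from ov import *
s=cams.snapshot("side");d=cams.snapshot("top")
ov(s,280,130,120,140,4,"m16.png",(.478,-.347),.005);ov(d,350,180,150,120,5,"m16t.png",(.478,-.347),.005)
cv2.imwrite("pics/f.png",d["img"])
E
```

```text
clock: 25.85
tool_pos: [0.4793, -0.3495, 0.1013]
tcp_rot: [[-0.559, 0.829, 0.0], [0.829, 0.559, -0.0], [-0.0, 0.0, -1.0]]
contact_force: [-0.2, 0.1, 1.0]
gripper_width: 0.998
clock: 27.22
tool_pos: [0.5281, -0.1001, 0.2522]
tcp_rot: [[-0.559, 0.829, 0.001], [0.829, 0.559, -0.001], [-0.001, 0.0, -1.0]]
contact_force: [-0.1, -0.4, 0.3]
gripper_width: 0.998
```

View pics/m16.png

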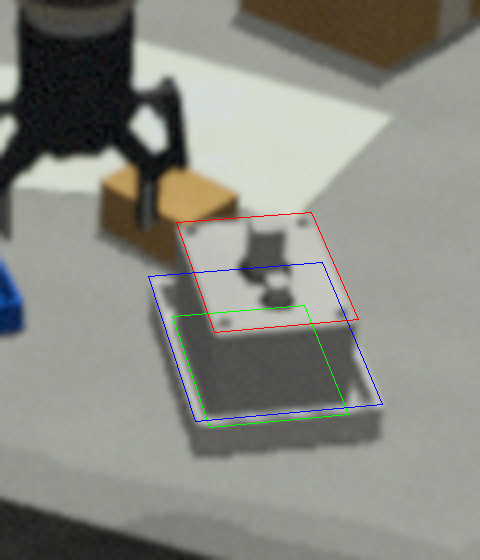

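View pics/m16t.png

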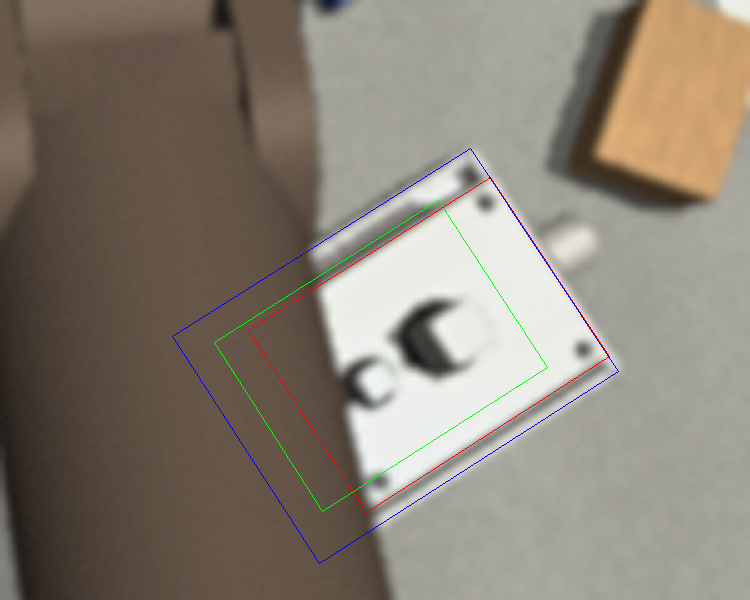

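View pics/f.png

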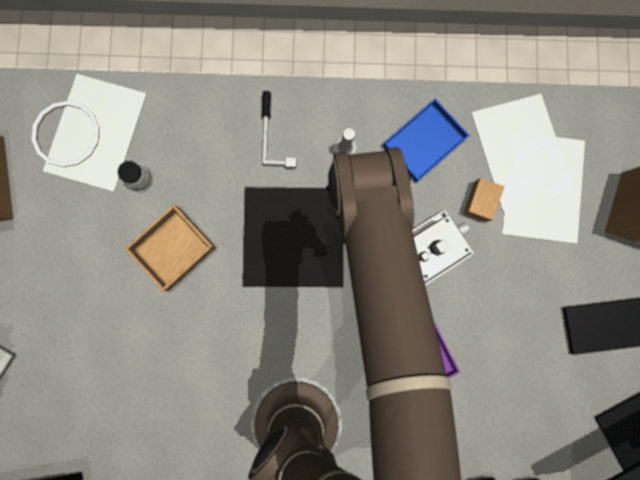

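The gear head lies flat in the tray where I predicted it. The bystanders are in the same pixel positions as at the start: funnel 348,133; crank 264,162; jar 129,172; small carton 489,195. Handing in.

```bash
python3 -c "
from cell import ctrl
print(ctrl.hand_in())"
```

```text
the job is handed in; nothing more can be done
None
```

The gear head is lying on its back in the metal tray, stubs up and released. I handed the job in at about 27 s on the clock; no verdict is reported.

- **Out of the box:** I lifted it by the knob (it weighed about 0.8 kg) and set it upright on the mat. I let go once the force reading showed it was standing.
- **Pushed over:** With closed fingers high on the stub side, I tipped it slowly onto its back. The readings between moves showed at most about 5 N.
- **Into the tray:** I gripped the large stub, kept the block level and lowered it until the weight came off at floor height. Then I let go and moved the arm clear.

**Last checks:** In both cameras the block matched its predicted pose, about 1 to 3 mm from the tray's centre, flat and aligned with the tray to about 1 degree. In the top picture the funnel, crank, jar and small carton were where they started.

**Disagreements:** The two cameras differed by up to about 8 mm on the knob and block centre, and about 2 mm on the tray. These were well within the clearances, and no check failed.

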